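# Stack and pin plywood house walls in a drilling jig

### The job

Lay the loose plywood house wall squarely on top of the one already in the aluminium jig, pushed up against the end stop and the two side stops, then lock the pile by putting the steel locating pin down through one of its round holes until the pin is fully home, its head down on the wood. One of the jig's two holes is blocked deep inside by a broken-off dowel you cannot see: find by feel the hole that takes the pin all the way. Leave both walls square against the stops and the other things on the bench where they are.

Things in the scene. Friction and masses are not known exactly. Their poses are not given: they have to be found in the camera images.
- jig: Drilling jig fixed to the bench: aluminium block 230 x 120 x 40 mm (x, y, z). Origin at the centre of its underside, z up. Two vertical round through holes, 11.5 mm diameter, at x = -55 and +55 mm, y = 0; one of them (which one varies) is blocked 14 mm below the block top. Dark steel stops, 22 mm tall, stand on its top.
- seat (a point): Centre of the jig top (z = 40 mm), axes as the jig. A wall against all stops is centred here, long side along x (0.5 mm play). Stop faces: end stop at x = +85.5 mm (36 mm wide, centred on y = 0); two side stops at y = +32.5 mm (22 mm long, centred at x = -60 and +60 mm). Stop tops are 62 mm above the bench. The other two sides are open.
- hole_near (a point): Centre of the mouth of the jig's hole at x = -55 mm, on the block's top (z = 40 mm in the jig's frame), under the lower wall.
- hole_far (a point): Centre of the mouth of the jig's hole at x = +55 mm, on the block's top (z = 40 mm), under the lower wall.
- lower_wall: Dark-stained plywood house wall already lying loose in the jig against the stops, 170 x 64 x 12 mm; same shape as the loose wall. Origin at the centre of its underside, x along its length.
- loose_wall: Loose dark-stained plywood wall flat on the bench, 170 x 64 x 12 mm (x, y, z), about 90 g, with a 45 x 27 mm window in the middle and two 13 mm through holes at x = -55 and +55 mm, y = 0. Origin at the centre of its underside; same either way round. Grip it across its 64 mm width at the middle. On the pile its underside is 52 mm and its top 64 mm above the bench.
- pin: Steel locating pin upright in a wooden holder, 100 mm tall, about 120 g: shank 10 mm diameter, 60 mm long, tapered tip; round grip head 22 mm diameter, 40 mm tall. Origin at the tip, z up to the head. Home: shoulder on the upper wall, tip 4 mm above the bench. In the blocked hole it stops with the shoulder 22 mm above the wall.
- shoulder (a point): On the pin's axis, at the underside of its head, 60 mm above the tip.
- holder: Fixed wooden block 70 x 70 x 66 mm that holds the pin: a vertical through hole of 12 mm diameter in its centre; the pin's shoulder rests on its top. Origin at the centre of its underside.
- screwdriver: Bystander: screwdriver lying on the bench beyond the jig. Origin near its middle.
- tape_measure: Bystander: yellow tape measure, 75 x 45 x 60 mm, origin at the centre of its underside.
- glue: Bystander: white glue bottle, 48 mm diameter, 110 mm tall, origin at the centre of its underside.
- card_house: Bystander: cardboard model house, 160 x 120 mm, 150 mm tall, origin at the centre of its underside.
There are look-alikes about, which are no part of the job. Leave any purple look-alike of the loose_wall alone.

How it is judged:
By the outcome, as a careful person would: the job done as asked, in the order asked, and still so for the second after the job is handed in, with the robot touching nothing.
It also fails if it takes over 72 s, if anything falls off the work surface, if the arm or the gripper's body presses on something with over 40 N, if the wrist force passes 120 N, or if a joint passes its speed limit or range.

### The arm

A 6-joint arm with a two-finger parallel gripper is mounted at the origin on the work surface. World frame = base frame: x ahead of the robot, y to its left, z up, the work surface at z = 0. Lengths are in mm, angles in rad, forces in N, time in s.
With the tool pointing down it reaches from about 350 to 975 mm from the base axis. Payload 7.1 kg.
Tool frame: the origin (TCP) lies at the very end of the fingers, on their centre line; the grasp point (between the pads) lies 19 mm behind it (ctrl.pinch_z is the z of the grasp point in the tool frame, in mm); z points along the fingers, y is the direction in which the jaws open and shut (so a half turn about z gives the same grasp; the last joint's range is limited). The gripper opens to 88 mm and grips with 3 to 60 N. Pads are 20 mm wide; open, the fingers measure 115 mm over their backs; the gripper's body (75 mm by 178 mm) begins 61 mm behind the grasp point.
Start: joints at [-1.266, 0.423, 1.63, -0, 1.089, -0.019], TCP at [198.874, -592.498, 222.675] pointing down, gripper open.
Joint ranges: [-3, 3], [-0.9, 2.11], [0.09, 2.58], [-1.31, 4.45], [0.11, 2.69], [-2.54, 2.54]. Speed limits (rad/s): [2.39, 2.39, 3.01, 3.14, 3.14, 3.14].

### API

Orientations are given as a rotation vector (axis times angle).
In Python, from workcell import get_obs, optics, ctrl gives the robot as it stands.
- The arm moves only by the shell command python3 -m jog 'ROWS'. ROWS is a JSON object of lists of equal length, an entry for each row: "delta_rot": the turn, a rotation vector about the tool's x, y, z in rad, a list of three; "translation": the shift along the tool's x, y, z in mm, a list of three; "hand": the opening, from -1 (shut) to 1 (fully open). In form: {"delta_rot": [[rx, ry, rz], ...], "translation": [[x, y, z], ...], "hand": [hand, ...]}. A call has 1 to 5 rows; each row is the pose to reach, as a shift and turn from the pose commanded when the call began, along the tool's axes at that moment; what a row does not reach only later rows make up. A row lasts 1/10 s, in which the tool goes at most 50 mm and 8.59 degrees, less where a joint would pass 70% of its speed; a pose out of reach is approached as far as the arm can. A call with a gripper value outside its range is refused whole. The fingers move at their own pace and stop on an object; the grip force is fixed at half the most. Time passes only in rows, so rows that repeat a pose let the fingers close. It gives the time, the measured TCP pose, the force and the opening at its end, in the units of the state.
- get_obs(): the state, without advancing time (a new reading comes with each control period).
- optics.get_image(name): name is "scene" or "top" or "wrist"; returns the picture (420x560x3 uint8, red, green, blue); there is no depth.
- optics.calibration(name): a dict with "intrinsics" (3x3 intrinsics, pixels), "k1" (the pictures are not rectified: a ray, as slopes to the right and down, at radius r is drawn at 1 + k1 r^2 times it, then the intrinsics apply), "cam_to_world" (4x4, takes a point from camera to world coordinates). Camera axes: x right, y up, looking along -z (the intrinsics and any distortion apply to the point x, -y, -z); pixel columns grow to the right and rows downward; lengths in mm; the calibration is good to about 2 mm. A picture is of the moment at which its call begins: read the wrist's pose just before it. calibration takes no time and is no camera call; for the wrist camera it gives the pose at the moment of the call.
- ctrl.close_job(): hands the job in, once; it reports no verdict.
The state is a dict: "t": time; "qpos": joint angles; "qvel": joint speeds; "joint_torque": joint torques, N m; "ee_pos": TCP position; "orientation": TCP orientation; "ft_force": force on the tool from outside, world axes, zero at the start; "moment": the same for the moment, N m; "width": finger opening in mm.
Only numpy, scipy, OpenCV 4.12 (cv2) and the standard library are available. Lean on these libraries where they do the work, as an engineer would, in place of code of your own. Each camera call takes 0.05 s, during which the arm holds its last target. There are 200 camera calls.

## Working session

There is one attempt and no reset: what is moved stays moved. The work goes in short steps, Python scripts to look and compute and a shell command to move; the robot and the scene stay as the last step left them, time stands still between calls to the robot, and variables do not carry over. Pictures are saved under pics/ and viewed, about 8 in all and at most 12, crops included, and the job is handed in when it is done.

```bash
ls; mkdir -p pics; python3 - <<'E'
from workcell import get_obs, optics, ctrl
import cv2,numpy as np
print(get_obs()); print(ctrl.pinch_z)
for n in("scene","top","wrist"):
    c=optics.calibration(n); print(n,np.round(c["intrinsics"],1).tolist(),c["k1"],np.round(c["cam_to_world"],3).tolist())
    im=optics.get_image(n); cv2.imwrite(f"pics/{n}0.png",im[:,:,::-1])
E
```

```text
pics
{'t': 0.0, 'qpos': array([-1.26598844e+00,  4.23836667e-01,  1.63065731e+00,  3.27771287e-06,
        1.08862072e+00, -1.90082340e-02]), 'qvel': array([ 0.00015879,  0.00025921,  0.00027316,  0.00035014,  0.00134077,
       -0.00077455]), 'joint_torque': array([ 3.25733308e-03, -5.44616854e+01, -2.73662961e+01,  6.47116243e-02,
        2.27025751e-02, -1.02837037e-04]), 'ee_pos': array([ 198.72316218, -591.98989606,  221.9171538 ]), 'orientation': array([-3.09901845e+00, -5.06184499e-01,  3.35813079e-04]), 'ft_force': array([ 0.70210345, -0.27352515, -0.40527862]), 'moment': array([ 0.03323675, -0.03062716,  0.06304904]), 'width': 87.96429684216795}
-18.700000000000003
scene [[413.7, 0.0, 276.6], [0.0, 413.7, 208.1], [0.0, 0.0, 1.0]] 0.015147999470295114 [[-0.867, -0.429, 0.255, 937.715], [0.499, -0.746, 0.442, 555.827], [0.001, 0.51, 0.86, 1057.532], [0.0, 0.0, 0.0, 1.0]]
top [[525.2, 0.0, 283.6], [0.0, 525.2, 200.0], [0.0, 0.0, 1.0]] 0.02460873414102589 [[-0.057, 0.974, -0.221, 301.17], [-0.998, -0.055, 0.016, 71.296], [0.004, 0.222, 0.975, 1525.33], [0.0, 0.0, 0.0, 1.0]]
wrist [[344.3, 0.0, 280.2], [0.0, 344.3, 216.0], [0.0, 0.0, 1.0]] -0.027564859897539755 [[0.318, 0.912, 0.26, 269.536], [-0.948, 0.306, 0.087, -568.104], [-0.001, -0.274, 0.962, 383.032], [0.0, 0.0, 0.0, 1.0]]
```

View pics/top0.png

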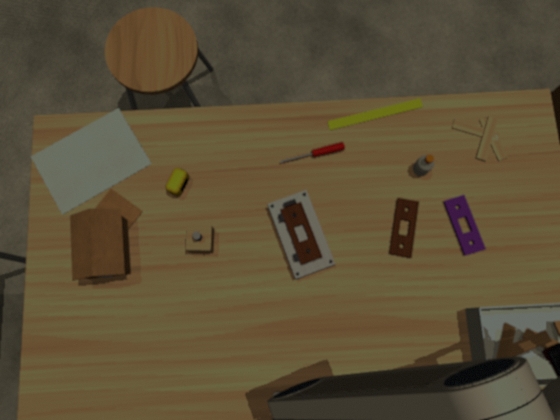

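View pics/scene0.png

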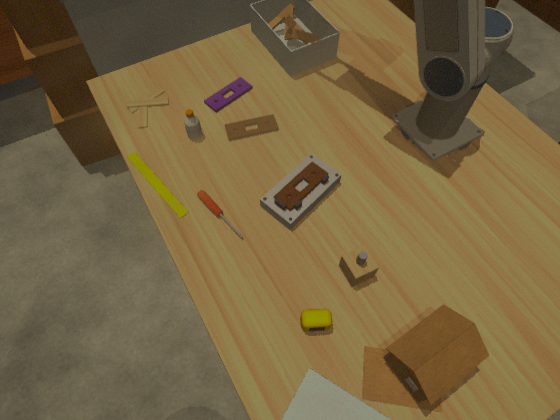

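Top view candidates for the loose wall: brown wall at (404,228); purple look-alike at (464,225), to be left alone; brown lower wall in the jig at (300,233), which is already in place. I choose (404,228). The jig is at (300,234) and the pin head in the holder at about (197,237).

```bash
cat > h.py <<'E'
from workcell import get_obs, optics, ctrl
import cv2,numpy as np
from scipy.spatial.transform import Rotation as R
def ray(c,p):
    K=c["intrinsics"];k=c["k1"]
    d=np.array([(p[0]-K[0][2])/K[0][0],(p[1]-K[1][2])/K[1][1]]);u=d.copy()
    for _ in range(20): u=d/(1+k*(u@u))
    T=np.array(c["cam_to_world"]);return T[:3,3],T[:3,:3]@np.array([u[0],-u[1],-1])
def cast(c,p,z):
    o,d=ray(c,p);return o+d*(z-o[2])/d[2]
def proj(c,P):
    T=np.array(c["cam_to_world"]);q=T[:3,:3].T@(np.array(P,float)-T[:3,3]);u=np.array([q[0],-q[1]])/-q[2]
    u=u*(1+c["k1"]*(u@u));K=c["intrinsics"];return np.array([K[0][0]*u[0]+K[0][2],K[1][1]*u[1]+K[1][2]])
def snap(n,f=None):
    c=optics.calibration(n);im=optics.get_image(n)[:,:,::-1].copy()
    if f: cv2.imwrite("pics/"+f,im)
    return c,im
def rect(c,mask,z):
    """largest contour of mask cast to plane z: centre, size, angle of the long side (deg)"""
    cs,_=cv2.findContours(mask.astype(np.uint8)*255,cv2.RETR_EXTERNAL,cv2.CHAIN_APPROX_NONE)
    k=max(cs,key=cv2.contourArea)
    P=np.array([cast(c,p[0],z)[:2] for p in k],np.float32)
    r=cv2.minAreaRect(P);b=cv2.boxPoints(r);e=[b[1]-b[0],b[2]-b[1]];e=max(e,key=np.linalg.norm)
    return np.round(r[0],1),np.round(r[1],1),round(float(np.degrees(np.arctan2(e[1],e[0])))%180,2)
def tool(xyz,long_deg=None):
    """shift in tool axes to bring TCP to xyz, and turn about tool z so tool x lies along long_deg"""
    o=get_obs();M=R.from_rotvec(o["orientation"]).as_matrix();print("t",round(o["t"],2),"tcp",np.round(o["ee_pos"],1),"rv",np.round(o["orientation"],3),"F",np.round(o["ft_force"],1),"w",round(o["width"],1))
    print("shift",np.round(M.T@(np.array(xyz)-o["ee_pos"]),1))
    if long_deg is not None:
        a=np.radians(long_deg);v=M.T@[np.cos(a),np.sin(a),0];w=np.arctan2(v[1],v[0]);w=(w+np.pi/2)%np.pi-np.pi/2
        print("turn z",round(w,3),"tilt z",np.round(M[:,2],4))
E
python3 - <<'E'
from h import *
c,im=snap("top","top1.png")
hsv=cv2.cvtColor(im,cv2.COLOR_BGR2HSV)
for p in [(404,228),(400,215),(300,215),(464,215),(350,350),(285,240),(440,260)]: print(p,hsv[p[1],p[0]])
for n,(x0,x1,y0,y1),z in (("loose",(380,430,185,270),12),("lower",(265,335,185,285),52)):
    m=np.zeros(im.shape[:2],bool);s=hsv[y0:y1,x0:x1];m[y0:y1,x0:x1]=(s[...,2]<100)&(s[...,1]>100)&((s[...,0]<14))
    print(n,rect(c,m,z))
print("jig",cast(c,(300,234),52),"pin head",cast(c,(197,237),106))
cr=cv2.resize(im[170:290,170:500],None,fx=2.4,fy=2.4,interpolation=cv2.INTER_CUBIC);cv2.imwrite("pics/crop1.png",cv2.convertScaleAbs(cr,alpha=1.8))
E
```

```text
(404, 228) [ 18 125 106]
(400, 215) [ 11 204  50]
(300, 215) [ 11 189  54]
(464, 215) [144 165  65]
(350, 350) [ 22 114 105]
(285, 240) [ 26  34 106]
(440, 260) [ 21 119 105]
loose (array([ 543.9, -299.2]), array([ 61.9, 166. ]), 166.14)
lower (array([539.1,   4.9]), array([170.7,  61.7]), 17.28)
jig [533.88823547   5.66935559  52.        ] pin head [532.95341885 288.76774086 106.        ]
```

View pics/crop1.png

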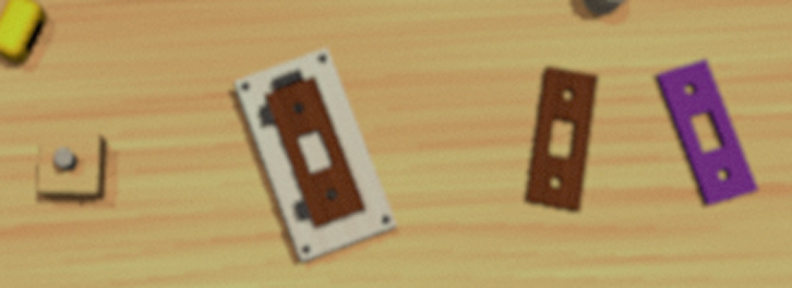

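The crop confirms the plain brown wall (purple one to its right). The jig's end stop is at its far end and its side stops on its left. Moving above the loose wall.

```bash
python3 -c "
from h import *
tool([540,-299,230],-13.9)"
```

```text
t 0.2 tcp [ 198.8 -592.2  222.2] rv [-3.1   -0.506  0.   ] F [-0.9  0.   0.4] w 87.7
shift [ 416.8 -169.4   -7.6]
turn z 0.566 tilt z [-3.e-04  9.e-04 -1.e+00]
```

```bash
python3 -m jog '{"delta_rot":[[0,0,0.1],[0,0,0.2],[0,0,0.3],[0,0,0.4],[0,0,0.4]],"translation":[[42,-17,0],[84,-34,0],[126,-51,0],[168,-68,-2],[210,-85,-4]],"hand":[1,1,1,1,1]}'; python3 -c "
from h import *
tool([540,-299,230],-13.9)"
```

```text
t: 0.7
ee_pos: [371.9, -443.7, 226.6]
orientation: [-3.139, 0.125, 0.0]
ft_force: [0.4, -0.7, -0.1]
width: 87.6
t 0.7 tcp [ 371.9 -443.7  226.6] rv [-3.139  0.125  0.   ] F [ 0.4 -0.7 -0.1] w 87.6
shift [ 156.1 -157.6   -3.4]
turn z 0.163 tilt z [-1.e-04  2.e-04 -1.e+00]
```

```bash
python3 -m jog '{"delta_rot":[[0,0,0.05],[0,0,0.1],[0,0,0.163],[0,0,0.163],[0,0,0.163]],"translation":[[32,-32,0],[64,-64,0],[96,-96,-2],[128,-128,-3],[156,-157,-3]],"hand":[1,1,1,1,1]}';  python3 -m jog '{"delta_rot":[[0,0,0],[0,0,0]],"translation":[[0,0,0],[0,0,0]],"hand":[1,1]}'; python3 - <<'E'
from h import *
c,im=snap("wrist","w1.png")
hsv=cv2.cvtColor(im,cv2.COLOR_BGR2HSV)
m=(hsv[...,0]<15)&(hsv[...,1]>120)&(hsv[...,2]<110)
n,l,s,ce=cv2.connectedComponentsWithStats(m.astype(np.uint8));i=1+s[1:,4].argmax();m=l==i
print(s[i],rect(c,m,12))
r=rect(c,m,12); tool([*r[0],60],r[2])
E
```

```text
t: 1.2
ee_pos: [539.9, -298.8, 229.8]
orientation: [3.119, -0.374, 0.0]
ft_force: [0.2, 0.4, 0.5]
width: 87.8
t: 1.4
ee_pos: [538.6, -299.7, 229.3]
orientation: [-3.119, 0.372, 0.001]
ft_force: [-0.2, -0.3, -0.1]
width: 87.5
[ 252  188   55   62 2107] (array([ 502.5, -290. ]), array([61.1, 72.9]), 166.52)
t 1.45 tcp [ 537.9 -300.4  229.3] rv [-3.119e+00  3.740e-01  1.000e-03] F [ 0.7 -0.7  0.3] w 87.5
shift [-36.7  -1.8 169.4]
turn z -0.003 tilt z [-9.e-04  1.e-04 -1.e+00]
```

View pics/w1.png

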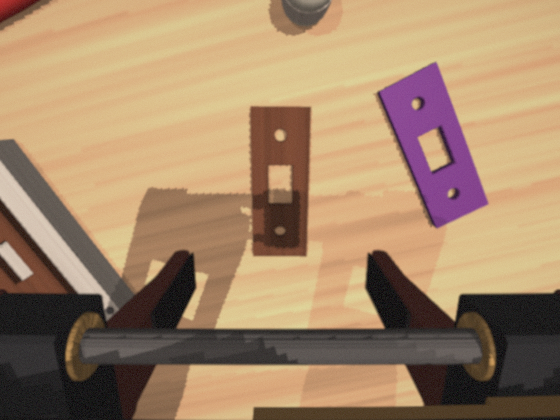

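The wall shows at cols 250–310, rows 107–256 with the window at (280,184) and holes at (280,135) and (280,230). The mask caught only the shadowed part, so I widen it.

```bash
python3 - <<'E'
from h import *
c=optics.calibration("wrist");im=cv2.imread("pics/w1.png")
hsv=cv2.cvtColor(im,cv2.COLOR_BGR2HSV)
for p in [(262,150),(300,180),(262,230),(230,220),(230,120),(280,205)]: print(p,hsv[p[1],p[0]])
m=(hsv[...,0]<14)&(hsv[...,1]>110);m[:, :240]=0;m[:,320:]=0;m[:95]=0;m[264:]=0
m=cv2.morphologyEx(m.astype(np.uint8),cv2.MORPH_OPEN,np.ones((5,5)))
r=rect(c,m,12);print(r)
P=[cast(c,p,12)[:2] for p in [(251,107),(310,107),(307,256),(253,256),(280,135),(280,230)]];print(np.round(P,1),np.mean(P[:4],0),np.mean(P[4:],0))
tool([*r[0],60],r[2])
E
```

```text
(262, 150) [ 10 143 127]
(300, 180) [  9 147 123]
(262, 230) [  9 134 120]
(230, 220) [ 13 110 160]
(230, 120) [ 17 102 222]
(280, 205) [  8 148  55]
(array([ 540.6, -300.7]), array([ 64.5, 168.3]), 166.01)
[[ 628.4 -291. ]
 [ 613.8 -351.3]
 [ 450.1 -311.8]
 [ 465.2 -249.8]
 [ 593.2 -313.8]
 [ 489.1 -288.5]] [ 539.36438737 -300.97550403] [ 541.16628268 -301.14244123]
t 1.45 tcp [ 537.9 -300.4  229.3] rv [-3.119e+00  3.740e-01  1.000e-03] F [ 0.7 -0.7  0.3] w 87.5
shift [  2.8  -0.4 169.3]
turn z 0.006 tilt z [-9.e-04  1.e-04 -1.e+00]
```

```bash
python3 -m jog '{"delta_rot":[[0,0,0.005],[0,0,0.005],[0,0,0.005],[0,0,0.005],[0,0,0.005]],"translation":[[3,0,45],[3,0,90],[3,0,135],[3,0,175],[3,0,205]],"hand":[1,1,1,1,1]}';  python3 -m jog '{"delta_rot":[[0,0,0],[0,0,0],[0,0,0]],"translation":[[0,0,12],[0,0,20],[0,0,20]],"hand":[1,1,1]}';python3 -c "
from h import *
tool([540.8,-301,3],166.0)"
```

```text
t: 1.95
ee_pos: [538.9, -302.0, 22.1]
orientation: [-3.117, 0.386, 0.004]
ft_force: [0.1, -0.7, -0.1]
width: 87.9
t: 2.25
ee_pos: [541.0, -301.8, 4.8]
orientation: [-3.118, 0.384, 0.0]
ft_force: [0.5, 0.1, 0.2]
width: 87.7
t 2.25 tcp [ 541.  -301.8    4.8] rv [-3.118  0.384  0.   ] F [0.5 0.1 0.2] w 87.7
shift [-0.4 -0.7  1.8]
turn z -0.001 tilt z [-1.e-04  0.e+00 -1.e+00]
```

```bash
python3 -m jog '{"delta_rot":[[0,0,0],[0,0,0],[0,0,0],[0,0,0],[0,0,0]],"translation":[[0,0,1.5],[0,0,1.5],[0,0,1.5],[0,0,1.5],[0,0,1.5]],"hand":[1,-1,-1,-1,-1]}';  python3 -m jog '{"delta_rot":[[0,0,0],[0,0,0],[0,0,-20],[0,0,0],[0,0,0]],"translation":[[0,0,0],[0,0,0],[0,0,0],[0,0,0],[0,0,0]],"hand":[-1,-1,-1,-1,-1]}' --help 2>&1 | tail -3
```

```text
t: 2.75
ee_pos: [541.7, -301.2, 3.8]
orientation: [3.118, -0.382, 0.001]
ft_force: [-0.7, -0.1, 4.2]
width: 63.2
invalid input: not JSON, or not a number
```

```bash
python3 -m jog '{"delta_rot":[[0,0,0],[0,0,0],[0,0,-0.1],[0,0,-0.2],[0,0,-0.3]],"translation":[[0,0,-20],[0,0,-60],[0,0,-105],[0,-30,-145],[0,-65,-180]],"hand":[-1,-1,-1,-1,-1]}'; python3 -c "
from h import *
tool([552,-147,225],17.5)"
```

```text
t: 3.25
ee_pos: [557.2, -238.4, 185.4]
orientation: [3.14, 0.091, 0.002]
ft_force: [0.3, 0.1, -1.6]
width: 63.5
t 3.25 tcp [ 557.2 -238.4  185.4] rv [3.14e+00 9.10e-02 2.00e-03] F [ 0.3  0.1 -1.6] w 63.5
shift [  0.1 -91.5 -39.7]
turn z -0.248 tilt z [ 1.4e-03 -7.0e-04 -1.0e+00]
```

```bash
python3 -m jog '{"delta_rot":[[0,0,-0.1],[0,0,-0.2],[0,0,-0.248],[0,0,-0.248],[0,0,-0.248]],"translation":[[0,-40,-18],[0,-80,-36],[0,-91,-40],[0,-91,-40],[0,-91,-40]],"hand":[-1,-1,-1,-1,-1]}'; python3 - <<'E'
from h import *
tool([552,-147,225],17.5)
c,im=snap("wrist","w2.png"); np.save("w2c.npy",c,allow_pickle=True)
E
```

```text
t: 3.75
ee_pos: [551.8, -147.7, 222.7]
orientation: [3.106, 0.474, -0.001]
ft_force: [0.7, -0.1, -0.4]
width: 64.0
t 3.75 tcp [ 551.8 -147.7  222.7] rv [ 3.106e+00  4.740e-01 -1.000e-03] F [ 0.7 -0.1 -0.4] w 64.0
shift [ 0.4 -0.6 -2.3]
turn z -0.003 tilt z [-6.e-04 -2.e-04 -1.e+00]
```

View pics/w2.png

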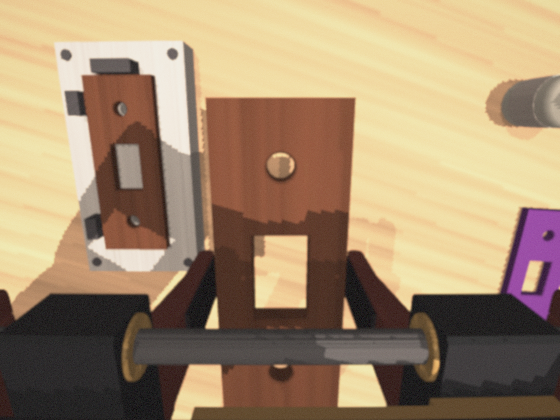

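Jig at left with its lower wall (outline ~(83,75)–(168,248), stops at (114,66), (75,103), (93,226)). The held wall's front edge is at row 98, cols 207–354.

```bash
python3 - <<'E'
from h import *
c=np.load("w2c.npy",allow_pickle=True).item();im=cv2.imread("pics/w2.png")
hsv=cv2.cvtColor(im,cv2.COLOR_BGR2HSV)
m=(hsv[...,0]<14)&(hsv[...,1]>90)&(hsv[...,2]<175);m[:,:78]=0;m[:,180:]=0;m[:68]=0;m[252:]=0
m=cv2.morphologyEx(m.astype(np.uint8),cv2.MORPH_OPEN,np.ones((5,5)))
x=im.copy();x[m>0]=(0,255,0);
print("lower",rect(c,m,52))
f=lambda L,z:np.round([cast(c,p,z)[:2] for p in L],1)
def ang(a,b): d=b-a;return round(float(np.degrees(np.arctan2(d[1],d[0]))),2),round(float(np.linalg.norm(d)),1)
w=f([(84,75),(153,75),(168,247),(106,248)],52);print("corners",w.tolist(),w.mean(0),ang(w[3],w[0]),ang(w[2],w[1]))
h=f([(135,221),(121,108)],52);print("holes",h.tolist(),h.mean(0),ang(*h))
j=f([(56,43),(182,43),(190,269),(90,270)],40);print("jig",j.tolist(),j.mean(0),ang(j[3],j[0]),ang(j[2],j[1]),ang(j[0],j[1]))
e=f([(207,98),(354,98)],232);print("held end",e,ang(e[1],e[0]))
hh=f([(280,166),],234);o=get_obs()
M=R.from_rotvec(o["orientation"]).as_matrix();print("in tool",[(M.T@(np.r_[p,232]-o["ee_pos"])).round(1) for p in [*e,*hh]])
cv2.imwrite("pics/m2.png",x[30:290,40:380])
E
```

```text
lower (array([535.8,   3. ]), array([168.4,  67.3]), 17.13)
corners [[606.7, 56.2], [624.9, -4.4], [466.5, -53.0], [445.9, 8.6]] [536.     1.85] (16.49, 167.7) (17.06, 165.7)
holes [[483.9, -15.0], [588.1, 18.3]] [536.     1.65] (17.72, 109.4)
jig [[626.3, 92.4], [659.8, -19.7], [442.9, -78.7], [408.4, 26.2]] [534.35   5.05] (16.9, 227.7) (15.22, 224.8) (-73.36, 117.0)
held end [[ 621.7  -93.5]
 [ 640.1 -152.3]] (107.38, 61.6)
in tool [array([ 83.1, -31.3,  -9.7]), array([83.2, 30.3, -9.7]), array([54.8, -0.8, -9.7])]
```

View pics/m2.png

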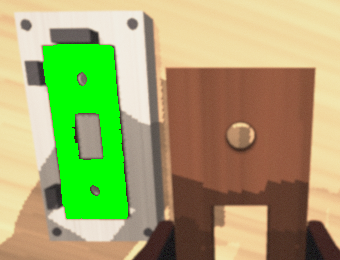

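```bash
python3 -c "
from h import *
tool([532,-5.5,90],17.3)"
```

```text
t 3.8 tcp [ 551.7 -148.1  222.4] rv [-3.106e+00 -4.720e-01  2.000e-03] F [-0.1 -0.  -1.4] w 63.6
shift [  23.7 -142.   132.4]
turn z -0.0 tilt z [-1.e-03 -1.e-04 -1.e+00]
```

```bash
python3 -m jog '{"delta_rot":[[0,0,0],[0,0,0],[0,0,0],[0,0,0],[0,0,0]],"translation":[[6,-45,10],[12,-90,30],[24,-135,70],[24,-142,110],[24,-142,133]],"hand":[-1,-1,-1,-1,-1]}'; python3 -m jog '{"delta_rot":[[0,0,0],[0,0,0]],"translation":[[0,0,0],[0,0,0]],"hand":[-1,-1]}'; python3 - <<'E'
from h import *
tool([532,-5.5,58],17.3)
c,im=snap("wrist","w3.png"); np.save("w3c.npy",c,allow_pickle=True)
E
```

```text
t: 4.3
ee_pos: [529.9, -3.8, 86.2]
orientation: [-3.104, -0.475, 0.009]
ft_force: [-0.8, -0.3, -0.0]
width: 63.6
t: 4.5
ee_pos: [532.5, -5.6, 89.7]
orientation: [-3.106, -0.472, 0.002]
ft_force: [0.4, -0.2, -1.0]
width: 63.5
t 4.5 tcp [532.5  -5.6  89.7] rv [-3.106e+00 -4.720e-01  2.000e-03] F [ 0.4 -0.2 -1. ] w 63.5
shift [-0.4 -0.2 31.7]
turn z -0.0 tilt z [-1.4e-03 -1.0e-04 -1.0e+00]
```

View pics/w3.png

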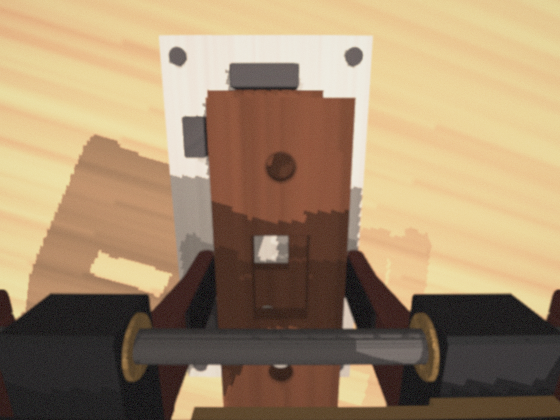

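The held wall is over the jig. End stop is at cols 230–299, rows 63–89, the forward side stop at cols 183–207, rows 117–156.

```bash
python3 - <<'E'
from h import *
c=np.load("w3c.npy",allow_pickle=True).item();o=get_obs();M=R.from_rotvec(o["orientation"]).as_matrix()
for n,p,z in [("endL",(231,65),62),("endR",(298,65),62),("endbot",(265,89),52),("sideR",(206,118),62),("jTL",(160,37),40),("jTR",(372,37),40),("screwL",(178,56),40),("screwR",(354,56),40)]:
    P=cast(c,p,z);print(n,P.round(1),(M.T@(P-o["ee_pos"])).round(1))
E
```

```text
endL [621.3  48.5  62. ] [100.  -25.6  28.8]
endR [631.4  16.   62. ] [100.    8.5  28.8]
endbot [615.9  29.3  52. ] [89.2 -8.8 38.8]
sideR [592.2  54.3  62. ] [ 74.  -39.7  28.8]
jTL [625.8  94.1  40. ] [117.9 -67.7  50.8]
jTR [660.9 -19.1  40. ] [117.8  50.8  50.8]
screwL [619.1  82.2  40. ] [107.9 -58.3  50.8]
screwR [648.6 -12.9  40. ] [107.8  41.2  50.8]
```

```bash
python3 -m jog '{"delta_rot":[[0,0,0],[0,0,0],[0,0,0],[0,0,0],[0,0,0]],"translation":[[-2,0,12],[-2,0,24],[-2,0,32],[-2,0,32],[-2,-4,32]],"hand":[-1,-1,-1,-1,-1]}'; python3 -m jog '{"delta_rot":[[0,0,0],[0,0,0],[0,0,0]],"translation":[[0,-1,0.5],[0,-2,0.5],[0,-2,0.5]],"hand":[-1,-1,-1]}'
```

```text
t: 5.05
ee_pos: [529.3, -1.5, 58.0]
orientation: [-3.106, -0.475, 0.0]
ft_force: [0.4, -0.4, -0.7]
width: 63.7
t: 5.35
ee_pos: [528.9, 0.8, 58.0]
orientation: [3.105, 0.476, 0.001]
ft_force: [-0.1, -1.0, -0.2]
width: 63.5
```

```bash
python3 -m jog '{"delta_rot":[[0,0,0],[0,0,0],[0,0,0]],"translation":[[0,-1,0.8],[0,-1.5,0.8],[0,-1.5,0.8]],"hand":[-1,-1,-1]}';python3 -m jog '{"delta_rot":[[0,0,0],[0,0,0],[0,0,0]],"translation":[[0,-0.5,0],[0,-1,0],[0,-1,0]],"hand":[-1,-1,-1]}';
```

```text
t: 5.65
ee_pos: [528.2, 2.1, 56.9]
orientation: [3.105, 0.475, 0.0]
ft_force: [-0.1, -0.4, -0.7]
width: 63.4
t: 5.95
ee_pos: [528.1, 2.5, 56.9]
orientation: [3.105, 0.475, 0.0]
ft_force: [0.2, -5.5, -0.8]
width: 63.5
```

```bash
python3 -m jog '{"delta_rot":[[0,0,0],[0,0,0],[0,0,0]],"translation":[[1,0,0],[2,0,0],[3,0,0]],"hand":[-1,-1,-1]}'; python3 -m jog '{"delta_rot":[[0,0,0],[0,0,0],[0,0,0]],"translation":[[0.5,0,0],[1,0,0],[1,0,0]],"hand":[-1,-1,-1]}'
```

```text
t: 6.25
ee_pos: [530.3, 3.2, 56.7]
orientation: [3.105, 0.475, -0.002]
ft_force: [-0.7, -6.3, -0.5]
width: 63.7
t: 6.55
ee_pos: [531.3, 3.5, 56.7]
orientation: [3.105, 0.475, -0.002]
ft_force: [-0.9, -5.9, -1.6]
width: 63.8
```

```bash
python3 -m jog '{"delta_rot":[[0,0,0],[0,0,0],[0,0,0]],"translation":[[0.7,0,0],[1.3,0,0],[1.3,0,0]],"hand":[-1,-1,-1]}'; python3 -m jog '{"delta_rot":[[0,0,0],[0,0,0],[0,0,0]],"translation":[[0.5,0,0],[1,0,0],[1,0,0]],"hand":[-1,-1,-1]}'
```

```text
t: 6.85
ee_pos: [532.5, 3.9, 56.7]
orientation: [3.105, 0.475, -0.002]
ft_force: [-1.1, -6.2, -1.4]
width: 63.8
t: 7.15
ee_pos: [533.5, 4.2, 56.7]
orientation: [3.105, 0.475, -0.002]
ft_force: [-1.4, -6.4, -0.6]
width: 63.6
```

```bash
python3 -m jog '{"delta_rot":[[0,0,0],[0,0,0],[0,0,0]],"translation":[[0.5,0,0],[1,0,0],[1,0,0]],"hand":[-1,-1,-1]}'; python3 -m jog '{"delta_rot":[[0,0,0],[0,0,0],[0,0,0]],"translation":[[0.5,0,0],[1,0,0],[1,0,0]],"hand":[-1,-1,-1]}'
```

```text
t: 7.45
ee_pos: [534.4, 4.5, 56.7]
orientation: [3.105, 0.475, -0.002]
ft_force: [-1.0, -5.8, -0.6]
width: 63.8
t: 7.75
ee_pos: [535.4, 4.8, 56.7]
orientation: [3.105, 0.475, -0.002]
ft_force: [-1.0, -6.0, -0.1]
width: 63.8
```

```bash
python3 -m jog '{"delta_rot":[[0,0,0],[0,0,0],[0,0,0]],"translation":[[0.5,0,0],[1,0,0],[1,0,0]],"hand":[-1,-1,-1]}'; python3 -m jog '{"delta_rot":[[0,0,0],[0,0,0],[0,0,0]],"translation":[[0.5,0,0],[1,0,0],[1,0,0]],"hand":[-1,-1,-1]}'
```

```text
t: 8.05
ee_pos: [536.3, 5.1, 56.7]
orientation: [3.105, 0.475, -0.002]
ft_force: [-0.8, -6.7, -0.1]
width: 63.8
t: 8.35
ee_pos: [536.4, 5.1, 56.5]
orientation: [3.105, 0.475, -0.005]
ft_force: [-3.1, -8.1, 0.4]
width: 63.7
```

```bash
python3 -m jog '{"delta_rot":[[0,0,0],[0,0,0],[0,0,0],[0,0,0]],"translation":[[0.5,0,0.5],[0.5,0,1],[0.5,0,1.4],[0.5,0,1.4]],"hand":[-1,-1,-1,-1]}'
```

```text
t: 8.75
ee_pos: [536.5, 5.2, 55.8]
orientation: [3.105, 0.474, -0.006]
ft_force: [-7.8, -8.4, 10.2]
width: 63.7
```

```bash
python3 -m jog '{"delta_rot":[[0,0,0],[0,0,0],[0,0,0],[0,0,0],[0,0,0]],"translation":[[0,0,0],[0,0,0],[0,0,0],[0,0,0],[0,0,0]],"hand":[0.3,0.5,0.7,1,1]}'; python3 -m jog '{"delta_rot":[[0,0,0],[0,0,0],[0,0,0],[0,0,0],[0,0,0]],"translation":[[-5,3,-5],[-15,3,-45],[-30,3,-90],[-45,3,-120],[-45,3,-120]],"hand":[1,1,1,1,1]}';python3 - <<'E'
from h import *
tool([532,5,58],17.3)
c,im=snap("wrist","w4.png"); np.save("w4c.npy",c,allow_pickle=True)
E
```

```text
t: 9.25
ee_pos: [538.4, 6.4, 55.4]
orientation: [-3.105, -0.476, -0.0]
ft_force: [0.6, -0.3, 0.3]
width: 85.6
t: 9.75
ee_pos: [497.0, -10.6, 179.4]
orientation: [3.104, 0.475, 0.01]
ft_force: [-0.2, -0.6, -0.5]
width: 87.7
t 9.75 tcp [497.  -10.6 179.4] rv [3.104 0.475 0.01 ] F [-0.2 -0.6 -0.5] w 87.7
shift [ 37.4  -4.7 121.6]
turn z 0.001 tilt z [ 6.2e-03 -3.0e-04 -1.0e+00]
```

View pics/w4.png

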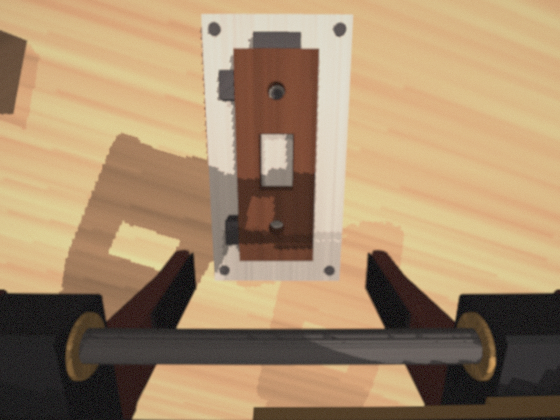

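The wall is on the pile, touching the end stop (276,40) and both side stops (227,85), (233,230), with no visible gap. Next the pin.

```bash
python3 - <<'E'
from h import *
c=np.load("w4c.npy",allow_pickle=True).item()
for p in [(277,92),(277,226)]: print(cast(c,p,64).round(1))
P=[cast(c,p,64)[:2] for p in [(235,49),(319,49),(312,261),(240,260)]];print(np.round(P,1).tolist(),np.mean(P,0))
tool([490,270,220],17.3)
E
```

```text
[586.4  19.8  64. ]
[484.5 -11.8  64. ]
[[606.1, 58.5], [624.7, -0.8], [463.2, -50.2], [445.5, 9.6]] [534.86467932   4.26294705]
t 9.8 tcp [496.8 -10.5 177.5] rv [3.105 0.475 0.007] F [ 0.5 -0.8 -1.9] w 87.6
shift [  77.5 -269.6  -42.6]
turn z 0.001 tilt z [ 4.3e-03 -1.0e-04 -1.0e+00]
```

```bash
python3 -m jog '{"delta_rot":[[0,0,0],[0,0,0],[0,0,0],[0,0,0],[0,0,0]],"translation":[[14,-45,-20],[28,-90,-42],[42,-135,-42],[56,-180,-42],[70,-225,-42]],"hand":[1,1,1,1,1]}'; python3 -m jog '{"delta_rot":[[0,0,0],[0,0,0],[0,0,0]],"translation":[[8,-45,0],[8,-45,0],[8,-45,0]],"hand":[1,1,1]}';python3 - <<'E'
from h import *
tool([490,270,220],17.3)
c,im=snap("wrist","w5.png"); np.save("w5c.npy",c,allow_pickle=True)
E
```

```text
t: 10.3
ee_pos: [495.2, 227.4, 216.2]
orientation: [3.105, 0.475, -0.002]
ft_force: [0.8, 0.6, 0.0]
width: 88.1
t: 10.6
ee_pos: [489.0, 271.3, 215.8]
orientation: [3.104, 0.479, -0.004]
ft_force: [0.3, -0.6, 0.9]
width: 87.9
t 10.6 tcp [489.  271.3 215.8] rv [ 3.104  0.479 -0.004] F [ 0.3 -0.6  0.9] w 87.9
shift [ 0.5  1.6 -4.3]
turn z 0.004 tilt z [-0.0023 -0.0015 -1.    ]
```

View pics/w5.png

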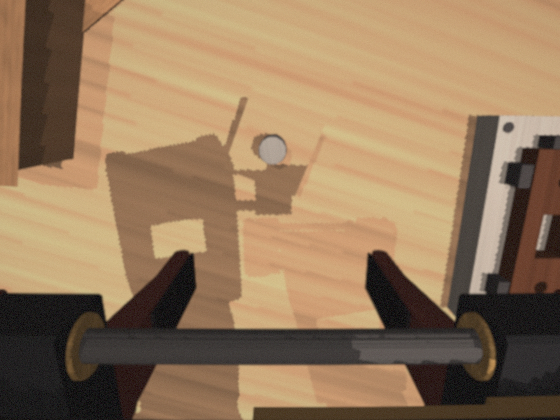

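Pin head top at (273,149); jig at far right; card house far left, clear of the hand.

```bash
python3 - <<'E'
from h import *
c=np.load("w5c.npy",allow_pickle=True).item();im=cv2.imread("pics/w5.png")
hsv=cv2.cvtColor(im,cv2.COLOR_BGR2HSV);m=(hsv[...,1]<50).astype(np.uint8);m[:125]=0;m[175:]=0;m[:,:245]=0;m[:,300:]=0
n,l,s,ce=cv2.connectedComponentsWithStats(m);i=1+s[1:,4].argmax();print(s[i],ce[i])
P=cast(c,ce[i],106);print(P,"diam",rect(c,l==i,106))
tool([P[0],P[1],115],17.3)
E
```

```text
[259 136  27  28 582] [272.0395189 149.2628866]
[535.7549643  292.85013871 106.        ] diam (array([535.5, 292.8]), array([20.7, 20.2]), 17.53)
t 10.65 tcp [489.3 270.3 216. ] rv [ 3.104  0.477 -0.004] F [0.4 0.7 0.7] w 88.0
shift [ 51.4  -7.6 100.9]
turn z 0.003 tilt z [-0.0021 -0.0015 -1.    ]
```

```bash
python3 -m jog '{"delta_rot":[[0,0,0],[0,0,0],[0,0,0],[0,0,0],[0,0,0]],"translation":[[20,-3,30],[40,-7.5,60],[51.5,-7.5,95],[51.5,-7.5,115],[51.5,-7.5,130]],"hand":[1,1,1,1,1]}'; python3 -m jog '{"delta_rot":[[0,0,0],[0,0,0],[0,0,0]],"translation":[[0,0,10],[0,0,10],[0,0,10]],"hand":[1,1,1]}';python3 -c "
from h import *
tool([535.8,292.8,76],17.3)"
```

```text
t: 11.15
ee_pos: [536.4, 291.1, 85.1]
orientation: [3.105, 0.472, -0.005]
ft_force: [-0.5, 0.7, -0.1]
width: 87.7
t: 11.45
ee_pos: [537.2, 293.2, 78.2]
orientation: [-3.105, -0.475, -0.001]
ft_force: [-0.0, 0.1, 1.1]
width: 88.0
t 11.45 tcp [537.2 293.2  78.2] rv [-3.105e+00 -4.750e-01 -1.000e-03] F [-0.   0.1  1.1] w 88.0
shift [-1.5 -0.   2.2]
turn z 0.001 tilt z [ 9.e-04  4.e-04 -1.e+00]
```

```bash
python3 -m jog '{"delta_rot":[[0,0,0],[0,0,0],[0,0,0],[0,0,0],[0,0,0]],"translation":[[-1.2,0,2],[-1.2,0,2],[-1.2,0,2],[-1.2,0,2],[-1.2,0,2]],"hand":[1,-1,-1,-1,-1]}'; python3 -m jog '{"delta_rot":[[0,0,0],[0,0,0],[0,0,0],[0,0,0],[0,0,0]],"translation":[[0,0,0],[0,0,0],[0,0,0],[0,0,0],[0,0,0]],"hand":[-1,-1,-1,-1,-1]}';python3 -c "
from h import *
tool([535.8,292.8,76],17.3)"
```

```text
t: 11.95
ee_pos: [535.7, 293.2, 75.7]
orientation: [-3.105, -0.475, -0.001]
ft_force: [-0.5, 1.0, -0.5]
width: 59.2
t: 12.45
ee_pos: [535.6, 293.1, 75.4]
orientation: [3.105, 0.475, -0.0]
ft_force: [0.6, 0.5, -0.8]
width: 21.3
t 12.45 tcp [535.6 293.1  75.4] rv [ 3.105  0.475 -0.   ] F [ 0.6  0.5 -0.8] w 21.3
shift [ 0.1  0.3 -0.6]
turn z 0.002 tilt z [-0. -0. -1.]
```

```bash
python3 -m jog '{"delta_rot":[[0,0,0],[0,0,0],[0,0,0],[0,0,0],[0,0,0]],"translation":[[0,0,-15],[0,0,-40],[0,0,-70],[0,0,-95],[0,0,-95]],"hand":[-1,-1,-1,-1,-1]}'; python3 -c "
from h import *
tool([483.8,-11.6,150],17.3)"
```

```text
t: 12.95
ee_pos: [537.8, 294.2, 175.0]
orientation: [-3.103, -0.475, -0.011]
ft_force: [-0.5, 0.4, -1.5]
width: 21.0
t 12.95 tcp [537.8 294.2 175. ] rv [-3.103 -0.475 -0.011] F [-0.5  0.4 -1.5] w 21.0
shift [-143.1  275.7   23.6]
turn z 0.002 tilt z [ 0.0063  0.0033 -1.    ]
```

```bash
python3 -m jog '{"delta_rot":[[0,0,0],[0,0,0],[0,0,0],[0,0,0],[0,0,0]],"translation":[[-20,40,0],[-42,82,0],[-64,125,0],[-85,168,0],[-106,210,0]],"hand":[-1,-1,-1,-1,-1]}'; python3 -m jog '{"delta_rot":[[0,0,0],[0,0,0],[0,0,0],[0,0,0],[0,0,0]],"translation":[[-17,33,0],[-34,65,0],[-34,65,10],[-34,65,15],[-34,65,15]],"hand":[-1,-1,-1,-1,-1]}';python3 - <<'E'
from h import *
tool([483.8,-11.6,140],17.3)
c,im=snap("wrist","w6.png"); np.save("w6c.npy",c,allow_pickle=True)
E
```

```text
t: 13.45
ee_pos: [496.0, 59.3, 169.8]
orientation: [-3.105, -0.476, 0.002]
ft_force: [0.2, -1.2, -0.5]
width: 21.5
t: 13.95
ee_pos: [483.5, -10.5, 154.3]
orientation: [-3.105, -0.476, 0.004]
ft_force: [0.7, 0.8, -1.4]
width: 21.6
t 13.95 tcp [483.5 -10.5 154.3] rv [-3.105 -0.476  0.004] F [ 0.7  0.8 -1.4] w 21.6
shift [ 0.   1.1 14.3]
turn z 0.002 tilt z [-2.4e-03  3.0e-04 -1.0e+00]
```

View pics/w6.png

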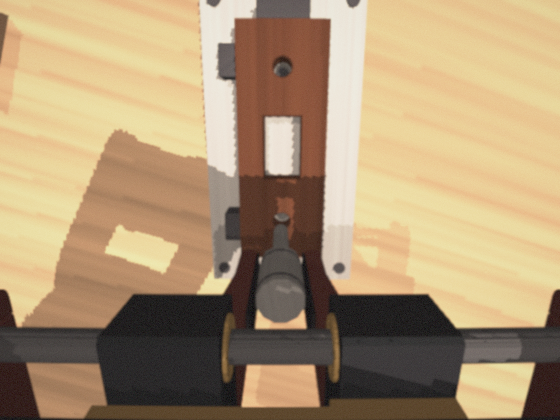

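The pin is upright in the hand, its tip at about (281,222) just before the near hole (282,217). The far hole is at (283,67).

```bash
python3 - <<'E'
from h import *
c=np.load("w6c.npy",allow_pickle=True).item();im=cv2.imread("pics/w6.png")
for p in [(283,67),(282,217)]: print("hole",cast(c,p,64).round(1))
P=[cast(c,p,64)[:2] for p in [(236,18),(330,18),(323,246),(240,246)]];print(np.round(P,1).tolist())
for w in [(236,18),(330,18)]: pass
print("tip expected px",proj(c,[483.5,-10.5,84.9]),"head top",proj(c,[483.5,-10.5,184.9]))
cv2.imwrite("pics/c6.png",cv2.resize(im[190:330,220:340],None,fx=4,fy=4,interpolation=cv2.INTER_CUBIC))
E
```

```text
hole [587.   20.2  64. ]
hole [485.7 -11.   64. ]
[[606.5, 58.8], [625.0, -0.1], [472.9, -48.5], [453.5, 13.2]]
tip expected px [280.5392086  228.04205083] head top [280.68785388 301.05904797]
```

View pics/c6.png

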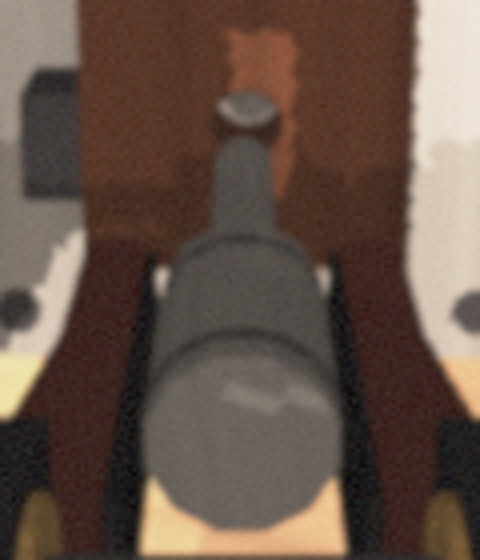

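```bash
python3 -m jog '{"delta_rot":[[0,0,0],[0,0,0],[0,0,0],[0,0,0]],"translation":[[0,0.8,8],[0,0.8,15],[0,0.8,15],[0,0.8,15]],"hand":[-1,-1,-1,-1]}'; python3 -c "
from h import *
tool([484.3,-11.4,120],17.3)"
```

```text
t: 14.4
ee_pos: [484.3, -11.7, 140.1]
orientation: [-3.105, -0.476, 0.001]
ft_force: [0.5, 0.1, -1.0]
width: 21.8
t 14.4 tcp [484.3 -11.7 140.1] rv [-3.105e+00 -4.760e-01  1.000e-03] F [ 0.5  0.1 -1. ] w 21.8
shift [ 0.  -0.3 20.1]
turn z 0.002 tilt z [-8.e-04  1.e-04 -1.e+00]
```

```bash
python3 -m jog '{"delta_rot":[[0,0,0],[0,0,0],[0,0,0],[0,0,0]],"translation":[[0,-0.3,4],[0,-0.3,8],[0,-0.3,11],[0,-0.3,11]],"hand":[-1,-1,-1,-1]}'
```

```text
t: 14.8
ee_pos: [484.1, -11.7, 129.0]
orientation: [-3.105, -0.475, 0.001]
ft_force: [-0.3, -0.3, -2.0]
width: 21.3
```

```bash
python3 -m jog '{"delta_rot":[[0,0,0],[0,0,0],[0,0,0],[0,0,0],[0,0,0]],"translation":[[0,0,4],[0,0,8],[0,0,12],[0,0,16],[0,0,16]],"hand":[-1,-1,-1,-1,-1]}'; python3 -m jog '{"delta_rot":[[0,0,0],[0,0,0],[0,0,0],[0,0,0]],"translation":[[0,0,2],[0,0,4],[0,0,6],[0,0,6]],"hand":[-1,-1,-1,-1]}'
```

```text
t: 15.3
ee_pos: [484.1, -11.7, 112.9]
orientation: [-3.105, -0.475, 0.002]
ft_force: [0.6, -0.3, -2.6]
width: 21.2
t: 15.7
ee_pos: [484.3, -11.7, 107.3]
orientation: [-3.105, -0.475, 0.0]
ft_force: [-0.6, 0.0, -0.7]
width: 21.6
```

```bash
python3 -m jog '{"delta_rot":[[0,0,0],[0,0,0],[0,0,0],[0,0,0]],"translation":[[0,0,3],[0,0,6],[0,0,9],[0,0,9]],"hand":[-1,-1,-1,-1]}'; python3 -m jog '{"delta_rot":[[0,0,0],[0,0,0],[0,0,0],[0,0,0]],"translation":[[0,0,2],[0,0,4],[0,0,5],[0,0,5]],"hand":[-1,-1,-1,-1]}'
```

```text
t: 16.1
ee_pos: [484.0, -11.7, 97.9]
orientation: [-3.105, -0.475, 0.002]
ft_force: [-1.8, -0.2, -2.9]
width: 21.4
t: 16.5
ee_pos: [484.2, -11.7, 93.2]
orientation: [-3.105, -0.475, 0.001]
ft_force: [-2.5, 0.0, -2.6]
width: 21.8
```

```bash
python3 -m jog '{"delta_rot":[[0,0,0],[0,0,0],[0,0,0],[0,0,0]],"translation":[[-0.3,0,2],[-0.3,0,4],[-0.3,0,6],[-0.3,0,6]],"hand":[-1,-1,-1,-1]}'
```

```text
t: 16.9
ee_pos: [484.0, -11.8, 87.1]
orientation: [-3.105, -0.475, 0.001]
ft_force: [-1.8, 0.0, -3.3]
width: 21.3
```

Past the blockage depth (95 mm) with no resistance, so the near hole is open.

```bash
python3 -m jog '{"delta_rot":[[0,0,0],[0,0,0],[0,0,0],[0,0,0],[0,0,0]],"translation":[[-0.3,0,3],[-0.3,0,6],[-0.3,0,9],[-0.3,0,12],[-0.3,0,12]],"hand":[-1,-1,-1,-1,-1]}'; python3 -m jog '{"delta_rot":[[0,0,0],[0,0,0],[0,0,0],[0,0,0]],"translation":[[0,0,1],[0,0,2],[0,0,2],[0,0,2]],"hand":[-1,-1,-1,-1]}'
```

```text
t: 17.4
ee_pos: [483.8, -11.9, 75.0]
orientation: [-3.105, -0.475, 0.0]
ft_force: [-2.5, -0.6, -2.7]
width: 21.3
t: 17.8
ee_pos: [483.9, -11.9, 73.5]
orientation: [-3.105, -0.475, -0.0]
ft_force: [-1.7, 0.4, -2.1]
width: 21.3
```

```bash
python3 -m jog '{"delta_rot":[[0,0,0],[0,0,0],[0,0,0],[0,0,0]],"translation":[[0,0,0.7],[0,0,1.3],[0,0,1.3],[0,0,1.3]],"hand":[-1,-1,-1,-1]}'
```

```text
t: 18.2
ee_pos: [483.9, -11.9, 73.3]
orientation: [3.105, 0.475, 0.001]
ft_force: [-6.7, 0.5, 14.6]
width: 21.6
```

Firm stop at TCP z 73.3 (expected 73.4): the shoulder is on the wood. Release and retreat.

```bash
python3 -m jog '{"delta_rot":[[0,0,0],[0,0,0],[0,0,0],[0,0,0],[0,0,0]],"translation":[[0,0,-1],[0,0,-1],[0,0,-1],[0,0,-1],[0,0,-1]],"hand":[0,0,0,0,0]}'; python3 -m jog '{"delta_rot":[[0,0,0],[0,0,0],[0,0,0],[0,0,0],[0,0,0]],"translation":[[0,0,-10],[0,0,-40],[0,0,-70],[-20,0,-110],[-40,0,-120]],"hand":[0,0,0,0,0]}'; python3 -m jog '{"delta_rot":[[0,0,0],[0,0,0]],"translation":[[0,0,0],[0,0,0]],"hand":[0,0]}';python3 - <<'E'
from h import *
tool([484,-12,73],17.3)
c,im=snap("wrist","w7.png")
for p in [[484,-12,104]]: print("head top if home px",proj(c,p))
E
```

```text
t: 18.7
ee_pos: [484.0, -11.9, 73.1]
orientation: [-3.105, -0.475, -0.0]
ft_force: [-0.5, -1.1, 0.7]
width: 43.7
t: 19.2
ee_pos: [447.7, -24.1, 197.2]
orientation: [3.104, 0.476, 0.01]
ft_force: [-0.5, 0.4, 0.4]
width: 44.0
t: 19.4
ee_pos: [446.0, -23.9, 193.6]
orientation: [3.105, 0.475, 0.002]
ft_force: [0.6, -0.6, -0.6]
width: 44.1
t 19.4 tcp [446.  -23.9 193.6] rv [3.105e+00 4.750e-01 2.000e-03] F [ 0.6 -0.6 -0.6] w 44.1
shift [ 39.6  -0.  120.7]
turn z 0.001 tilt z [ 0.0014 -0.     -1.    ]
head top if home px [280.40348376 167.9096654 ]
```

View pics/w7.png

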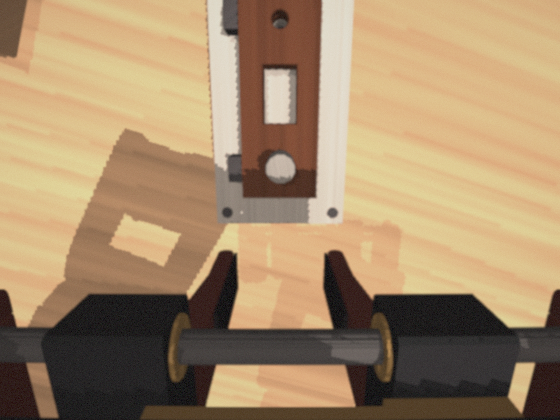

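The head top is at (280,168), where the home position predicts it; walls are against the side stops. Viewing is used up, so I check the end-stop gap by numbers from the w4 viewpoint.

```bash
python3 -m jog '{"delta_rot":[[0,0,0],[0,0,0],[0,0,0],[0,0,0]],"translation":[[30,0,0],[52,2,10],[52,2,10],[52,2,10]],"hand":[0,0,0,0]}'; python3 - <<'E'
from h import *
c7,i7=snap("wrist","w8.png");c4=np.load("w4c.npy",allow_pickle=True).item();i4=cv2.imread("pics/w4.png")
x=np.array([np.cos(np.radians(17.3)),np.sin(np.radians(17.3))]);y=np.array([-x[1],x[0]])
for n,c,im in(("before",c4,i4),("now",c7,i7)):
    hsv=cv2.cvtColor(im,cv2.COLOR_BGR2HSV)
    # brown extent and end-stop gap along lines on the wall: print V/S profile across end stop -> wall
    a=np.array([534.9,4.3])+85*x
    prof=[]
    for s in range(-12,22,2):
        u=np.round(proj(c,[*(a+s*x),64 if s<0 else 62])).astype(int)
        prof.append((s,int(hsv[u[1],u[0],1]),int(hsv[u[1],u[0],2])))
    m=(hsv[...,0]<14)&(hsv[...,1]>90)&(hsv[...,2]<175)
    cs=[proj(c,[*(np.array([534.9,4.3])+p*x+q*y),64]) for p,q in[(95,40),(95,-40),(-95,-40),(-95,40)]]
    roi=cv2.fillConvexPoly(np.zeros(m.shape,np.uint8),np.int32(cs),1)
    mm=cv2.morphologyEx((m&(roi>0)).astype(np.uint8),cv2.MORPH_OPEN,np.ones((5,5)))
    print(n,rect(c,mm,64),prof)
# bystanders: top view change
c,t=snap("top","top9.png");d=cv2.absdiff(t,cv2.imread("pics/top0.png")).max(2)
for n,p in dict(screwdriver=(315,154),tape=(177,182),glue=(424,165),house=(98,243),purple=(464,225),holder=(200,240)).items(): print(n,d[p[1]-14:p[1]+14,p[0]-14:p[0]+14].mean().round(1))
E
```

```text
t: 19.85
ee_pos: [495.3, -9.9, 181.8]
orientation: [-3.105, -0.476, 0.005]
ft_force: [-0.1, -0.2, 0.1]
width: 43.9
before (array([535.5,   5.5]), array([167.7,  62.9]), 17.21) [(-12, 137, 117), (-10, 140, 118), (-8, 146, 117), (-6, 145, 118), (-4, 151, 115), (-2, 143, 118), (0, 113, 106), (2, 26, 98), (4, 25, 90), (6, 26, 88), (8, 23, 90), (10, 20, 91), (12, 34, 163), (14, 29, 223), (16, 29, 221), (18, 28, 222), (20, 26, 222)]
now (array([535.5,   5.5]), array([167.5,  63. ]), 17.25) [(-12, 149, 123), (-10, 137, 127), (-8, 142, 126), (-6, 153, 123), (-4, 141, 125), (-2, 151, 125), (0, 111, 113), (2, 25, 102), (4, 30, 101), (6, 20, 100), (8, 21, 98), (10, 28, 100), (12, 30, 223), (14, 21, 231), (16, 21, 231), (18, 23, 229), (20, 20, 231)]
screwdriver 2.7
tape 2.7
glue 2.4
house 2.3
purple 2.3
holder 6.6
```

Wall edge still meets the stop, with no bright gap and the pose unchanged; bystanders are undisturbed. Handing in.

```bash
python3 -c "
from workcell import ctrl
print(ctrl.close_job())"
```

```text
the job is handed in; nothing more can be done
None
```

The loose brown wall is on top of the pile against the end stop and both side stops. The pin is home in the near hole (x = -55 mm). I handed the job in at about 20 s of the 72 s allowed.

- **Wall:** I placed it 6 mm or so short of the stops, then slid it until I felt contact (about 6 N on the side stops and 5 N on the end stop).
- **Pin:** The near hole was the first one I tried. The pin passed the 22 mm blockage height with no resistance and stopped firmly at gripper height 73.3 mm, against 73.4 mm expected with the head on the wood. I did not try the far hole.
- **Last checks:**
  - The pin head appeared in the wrist picture where the home position puts it.
  - The wall's measured pose was the same before and after the pin went in: (535.5, 5.5) mm, 17.2°. No gap showed at the end stop.
  - The screwdriver, tape measure, glue, card house and purple wall were unchanged in the top view. The holder showed a slightly larger difference, which I put down to the pin being gone from it.
- **Limits:** The last wall and bystander checks were numbers only, because I had used all 12 picture views. The camera positions of the wall and holes differed from the felt ones by about 1–2 mm, which is within the calibration error. No check failed.
- **Slip:** One move command had a stray value in it. It was refused whole and nothing moved.

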